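# Refit the speed knob of the sharpening machine and hold it pressed in

## Robot

A 6-joint arm with a two-finger parallel gripper is mounted at the origin on the work surface. World frame = base frame: x ahead of the robot, y to its left, z up, the work surface at z = 0. Lengths are in mm, angles in rad, forces in N, time in s.
With the tool pointing down it reaches from about 350 to 775 mm from the base axis. Payload 7.3 kg.
Tool frame: the origin (TCP) lies at the very end of the fingers, on their centre line; the grasp point (between the pads) lies 19 mm behind it; z points along the fingers, y is the line along which they close (so a half turn about z gives the same grasp; the last joint's range is limited). The gripper opens to 92 mm and grips with 3 to 60 N. Pads are 19 mm wide; open, the fingers measure 130 mm over their backs; the gripper's body (75 mm by 190 mm) begins 47 mm behind the grasp point.
Start: joints at [-1.373, 0.342, 1.524, -0, 1.275, -0.146], TCP at [176.983, -494.289, 226.741] pointing down, gripper open.
Joint ranges: [-2.53, 2.53], [-0.77, 2.02], [0.04, 2.7], [-1, 4.14], [0.28, 2.66], [-3.11, 3.11]. Speed limits (rad/s): [2.57, 2.57, 3.14, 3.14, 3.14, 3.14].

## Interface

Orientations are given as [roll, pitch, yaw] about the fixed x, y, z axes, in that order (R = Rz(yaw) Ry(pitch) Rx(roll)).
In Python, from plant import bot gives the robot as it stands.
- The arm moves only by the tool jog_arm, never from a script. Its argument "targets" is a list of rows, each an object with "xyz": the shift along the tool's x, y, z as a fraction of full scale, a list of three; "spin": the turn about the tool's z as a fraction of full scale. In form: [{"xyz": [x, y, z], "spin": spin}, ...]. A call has exactly 10 rows; each row shifts and turns the commanded pose from where the row before left it, along the tool's axes as they then stand; what a row does not reach is not made up. Full scale, the value 1, is 80 mm for a shift and 0.1 rad for a turn. A row lasts 1/8 s, in which the tool goes at most 62.5 mm and 10.7 degrees, less where a joint would pass 70% of its speed; a pose out of reach is approached as far as the arm can. A call with a number of a shift or a turn outside -1 to 1 is refused whole. A call with a gripper value outside its range is refused whole. "gripper" is the opening in per cent of the stroke, from 0 (shut) to 100 (fully open), set as the call begins (left out, the last holds). The fingers move at their own pace and stop on an object; the grip force is fixed at half the most. Time passes only in rows, so rows that do not move let the fingers close, or fill a call up. It gives the time, the measured TCP pose, the force, the opening and the grip force at its end, in the units of the state.
- bot.get_obs(): the state, without advancing time (a new reading comes with each control period).
- bot.capture(name): name is "scene" or "side" or "wrist"; returns the picture (384x512x3 uint8, blue, green, red); there is no depth.
- bot.get_calibration(name): a dict with "vfov" (degrees; the focal length in pixels is half the picture's height over the tangent of half this angle, whatever the lens; pixels are square), "cx", "cy" (the principal point, pixels), "eye" and "rotation" of the camera in the world. Camera axes: x right, y down, z forward; pixel columns grow to the right and rows downward; lengths in mm; the calibration is good to about 2 mm. A picture is of the moment at which its call begins: read the wrist's pose just before it. get_calibration takes no time and is no camera call; for the wrist camera it gives the pose at the moment of the call.
- bot.close_job(): hands the job in; it is judged then, once.
The state is a dict: "time": time; "joint_positions": joint angles; "dq": joint speeds; "tau": joint torques, N m; "tool_pos": TCP position; "tcp_rot": TCP orientation; "contact_force": force on the tool from outside, world axes, zero at the start; "moment": the same for the moment, N m; "grip_width": finger opening in mm; "finger_force": force on a finger pad.
Only numpy, scipy, OpenCV 4.12 (cv2) and the standard library are available. Lean on these libraries where they do the work, as an engineer would, in place of code of your own. Each camera call takes 0.05 s, during which the arm holds its last target. There are 200 camera calls.

## Task

The pointer knob of the sharpening machine's control box has come off and lies in the parts drawer of the small wooden cabinet. Pull the drawer out to its stop and leave it open, take out the knob, turn it so that its D-shaped bore matches the D-shaped spindle on top of the control box, and push it fully home on the spindle. Finish while still holding the knob and pressing it down, so that the sprung spindle stays pushed in: do not let go.

Things in the scene. Friction and masses are not known exactly. Their poses are not given: they have to be found in the camera images.
- cabinet: Small pale wooden parts cabinet, fixed to the bench: 200 mm deep (x), 300 mm wide (y), 80 mm high, with one drawer in its -x face, towards the robot. Origin at the centre of its underside.
- cabinet_drawer0_handle (a point): Middle of the drawer's horizontal steel bar handle: 11 mm in diameter, 120 mm long, lying along this frame's y, 36 mm below the cabinet's top, its axis 35 mm in front of the drawer front (29 mm free between bar and front). The drawer slides out along this frame's -x, towards the robot.
- cabinet_drawer0 (a joint): How far the drawer is out, m: 0 shut, 0.1336 at its stop. About 1 N of friction; it stays where it is left. Open on top, 155 mm by 258 mm inside, floor 22 mm above the bench, the 6 mm walls end 58 mm above the bench. Besides the knob it holds a round aluminium tin, 36 mm in diameter, 24 mm high.
- knob: Black plastic pointer knob, 40 mm high, 40 to 85 g, upright in the drawer, bore down. Origin at the centre of its underside; z up, x towards its nose. Below, a 12-sided skirt 47 mm wide, 20 mm high; on it a grip bar 12 mm wide (y), 42 mm long (x), 20 mm high, centred on the axis; at +x the bar runs on into a tapering nose that reaches 31 mm from the axis.
- knob_mid (a point): Centre of the knob, on its axis, 20 mm above its underside (the level where the grip bar starts); axes as the knob's, x towards the nose.
- knob_seat (a point): Point on the knob's axis at the closed upper end of its bore, 16 mm above its underside; axes as the knob's. The bore opens downwards, 17.8 mm in diameter, 16 mm deep, D-shaped: its flat is on the nose side (+x), 5.4 mm from the axis. It fits the spindle within about 0.9 mm sideways and 7 degrees of turn.
- control: Control box: grey steel case 170 mm deep (x), 140 mm wide (y), 70 mm high, fixed to the bench; origin at the centre of its underside. The spindle stands on its top, 20 mm from the middle towards the robot (-x).
- spindle_tip (a point): Centre of the top end of the upright steel spindle, 30 mm above the box's top; z up, x towards the spindle's flat. 16 mm in diameter, flat 4.5 mm from the axis, the top 2.5 mm tapered in by 2.2 mm. On the flat's side a lug 6 mm wide reaches 28 mm from the axis, 19 mm below the tip. The knob is home when knob_seat meets this point, nose and flat on the same side.
- spindle (a joint): How far the spindle is pushed down, m: 0 free, 0.006 at its stop. A spring holds it up: it begins to move at 3 N and needs 9 N at the stop. Pressing with a wrongly turned knob also pushes the spindle in, without the knob going on.
- spindle_turn (a joint): Turn of the spindle about its axis from the middle, rad, positive anticlockwise from above. It turns very stiffly (0.4 N m) and need not be turned; any angle is right.
Not all that is in view belongs to the job. What is shaped like the control but orange is not meant.

How it is judged (in metres and radians):
On the way, in this order (a step that is already met when the one before it is completed fails the run):
1. the drawer is pulled out to its stop (within 5 mm) (value of joint cabinet_drawer0 above 0.1286 m), for 0.2 s.
2. the knob is lifted out of the drawer, held by the fingers (height (world z) of knob_mid above 0.1 m and contact force between the fingers and knob above 1 N), for 0.2 s.
3. the knob is fully home on the spindle (distance between knob_seat and spindle_tip below 0.004 m and angle between the z axis of knob_seat and the z axis of spindle_tip, either way round below 0.1 rad), for 0.2 s.
At the end, for the whole second after the job is handed in: Through the last second the knob is home (bore end within 4 mm of the spindle tip, axes within 0.1 rad), still, touched by the fingers (over 2 N) and pressed (over 4 N) so that the spindle is in by more than 3 of its 6 mm; the drawer is open over 120 mm (all of step 3 and value of joint spindle above 0.003 m and contact force between knob and control above 4 N and contact force between the fingers and knob above 2 N and linear speed of knob below 0.02 m/s and value of joint cabinet_drawer0 above 0.12 m); the arm keeps its last pose, push and grip.
It also fails if it takes over 61 s, if anything falls off the work surface, if the arm or the gripper's body presses on something with over 40 N, if the wrist force passes 120 N, or if a joint passes its speed limit or range.

## Working session

There is one attempt and no reset: what is moved stays moved. The work goes in short steps, Python scripts to look and compute and a tool call to move; the robot and the scene stay as the last step left them, time stands still between calls to the robot, and variables do not carry over. Pictures are saved under pics/ and viewed, at most 11 in all, crops included, and the job is handed in when it is done.

Besides the shell and the picture viewer there is one more tool, called after "Request:" by a JSON object that holds its "name" and its "arguments", one argument or row to a line. jog_arm: Moves the arm, as the interface text tells. Shift numbers are shares of 80 mm and turn numbers shares of 0.1 rad, none past 1 either way. Its arguments: {"type":"object","properties":{"targets":{"type":"array","items":{"type":"object","properties":{"xyz":{"type":"array","items":{"type":"number"}},"spin":{"type":"number"}}}},"gripper":{"type":"number"}},"required":["targets"]}

```bash
mkdir -p pics; cat > h.py <<'E'
import numpy as np, cv2
from plant import bot
def snap(name,fn):
    c=bot.get_calibration(name); im=bot.capture(name); cv2.imwrite('pics/'+fn,im); return im,c
def K(c): 
    f=192/np.tan(np.radians(c['vfov'])/2); return f
def pix2plane(c,u,v,z):
    f=K(c); d=np.array(c['rotation'])@np.array([(u-c['cx'])/f,(v-c['cy'])/f,1]); e=np.array(c['eye']); return e+d*(z-e[2])/d[2]
def proj(c,p):
    q=np.array(c['rotation']).T@(np.array(p,float)-np.array(c['eye'])); f=K(c); return np.array([c['cx']+f*q[0]/q[2],c['cy']+f*q[1]/q[2]])
E
python3 - <<'E'
from h import *
o=bot.get_obs(); print({k:np.round(v,3).tolist() for k,v in o.items()})
a,c=snap('scene','a.png'); b,d=snap('side','b.png'); w,e=snap('wrist','w.png')
for x in(c,d,e): print(x)
cv2.imwrite('pics/ab.png',cv2.resize(np.vstack([np.hstack([a,b])]),(800,300)))
cv2.imwrite('pics/a8.png',cv2.resize(a,(800,600),interpolation=cv2.INTER_CUBIC))
cv2.imwrite('pics/b8.png',cv2.resize(b,(800,600),interpolation=cv2.INTER_CUBIC))
E
```

```text
{'time': 0.0, 'joint_positions': [-1.373, 0.343, 1.525, -0.0, 1.275, -0.146], 'dq': [-0.0, 0.001, 0.001, -0.002, -0.002, -0.0], 'tau': [-0.001, -43.124, -24.422, 0.072, 0.056, -0.0], 'tool_pos': [176.892, -493.869, 226.034], 'tcp_rot': [-3.14, -0.0, 0.344], 'contact_force': [-0.968, 0.31, -0.734], 'moment': [-0.034, -0.022, 0.042], 'finger_force': 0.0, 'grip_width': 91.939}
{'vfov': 52.559240063228685, 'cx': 249.90103935281238, 'cy': 195.31515797831182, 'eye': array([1510.48444804, -587.29188681,  804.83052843]), 'rotation': array([-2.1570246 , -0.02037407,  1.16005335])}
{'vfov': 57.357540312947144, 'cx': 259.5201128948937, 'cy': 195.21552032082965, 'eye': array([401.67804739, 482.10823542, 861.46231355]), 'rotation': array([-2.45753283,  0.01040013, -2.96693035])}
{'vfov': 70.11722593115545, 'cx': 258.0051937054538, 'cy': 193.89193968914077, 'eye': array([ 240.85623396, -471.04632829,  384.1770683 ]), 'rotation': array([ 2.88756193e+00,  1.83187486e-03, -1.22663175e+00])}
```

View pics/a8.png

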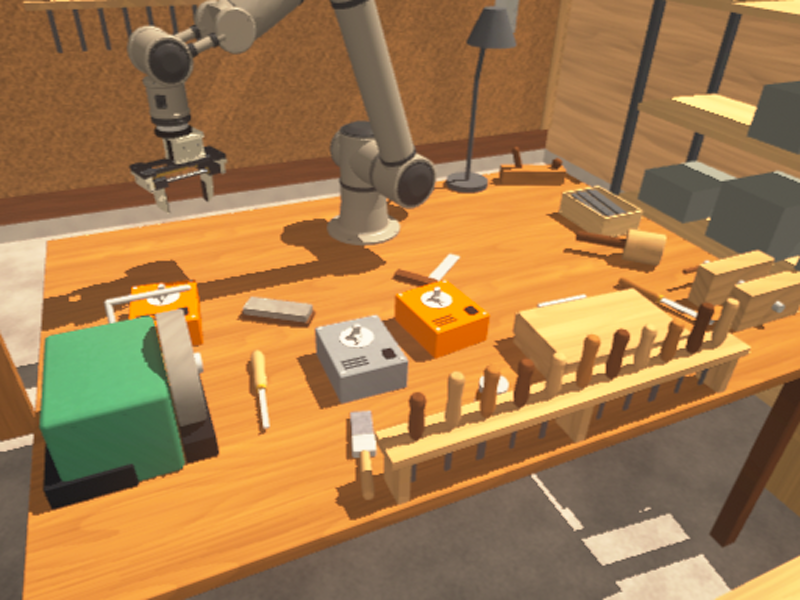

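View pics/b8.png

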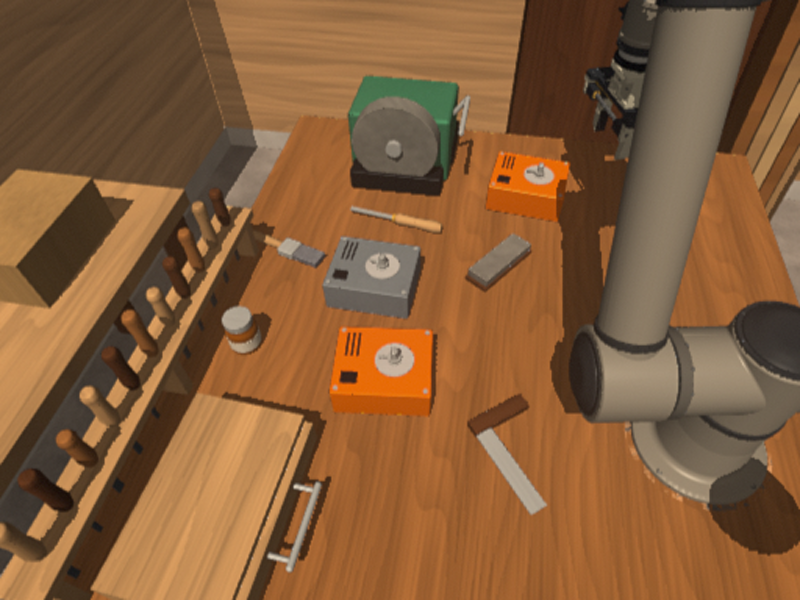

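Candidates: the wanted control is the grey box (side view 372,275; scene 360,345). The decoys are the orange boxes (side 383,370 and 528,185). There is only one cabinet (side 200,500), with its bar handle running from about (317,487) to (291,566).

```bash
cat > h.py <<'E'
import numpy as np, cv2
from scipy.spatial.transform import Rotation as Ro
from plant import bot
def snap(name,fn):
    c=bot.get_calibration(name); im=bot.capture(name); cv2.imwrite('pics/'+fn,im); return im,c
def M(c): return Ro.from_euler('xyz',c['rotation']).as_matrix()
def K(c): return 192/np.tan(np.radians(c['vfov'])/2)
def pix2plane(c,u,v,z):
    f=K(c); d=M(c)@np.array([(u-c['cx'])/f,(v-c['cy'])/f,1]); e=np.array(c['eye']); return np.round(e+d*(z-e[2])/d[2],1)
def proj(c,p):
    q=M(c).T@(np.array(p,float)-np.array(c['eye'])); f=K(c); return np.array([c['cx']+f*q[0]/q[2],c['cy']+f*q[1]/q[2]])
E
python3 - <<'E'
from h import *
s=bot.get_calibration('side'); c=bot.get_calibration('scene'); S=1.5625
for n,u,v,z in [('handleA',316,487,44),('handleB',290,566,44),('cab front far',309,420,80),('cab front',238,600,80),('cab back far',201,395,80),('box bl',341,238,70),('box tr',420,243,70),('box br',409,304,70),('box l',324,292,70),('tip',382,258,100),('disc',382,266,70)]:
    print(n,pix2plane(s,u/S,v/S,z))
for n,u,v,z in [('cab l',516,316,80),('cab t',622,291,80),('cab front',545,372,80),('box',316,326,70),('box',382,318,70),('box',406,362,70),('box',330,372,70),('tip',354,325,100)]:
    print('scene',n,pix2plane(c,u/S,v/S,z))
im=cv2.imread('pics/b.png'); A=im[145:210,200:280]; B=im[235:384,60:240]
h=lambda x:cv2.resize(x,(400,int(400*x.shape[0]/x.shape[1])),interpolation=cv2.INTER_CUBIC)
a,b=h(A),h(B); o=np.zeros((max(len(a),len(b)),800,3),np.uint8); o[:len(a),:400]=a;o[:len(b),400:]=b
cv2.imwrite('pics/crop1.png',o)
E
```

```text
handleA [597.9 200.2  44. ]
handleB [602.8 314.1  44. ]
cab front far [629.6 111.   80. ]
cab front [647.4 371.9  80. ]
cab back far [816.1  97.3  80. ]
box bl [ 684.9 -306.4   70. ]
box tr [ 521.1 -318.6   70. ]
box br [ 515.9 -155.5   70. ]
box l [ 680.4 -157.9   70. ]
tip [ 582.4 -235.7  100. ]
disc [ 585.1 -242.4   70. ]
scene cab l [652.1  92.5  80. ]
scene cab t [657.2 373.4  80. ]
scene cab front [829.1  40.1  80. ]
scene box [ 516.  -306.1   70. ]
scene box [ 540.1 -167.9   70. ]
scene box [ 693.5 -182.6   70. ]
scene box [ 666.9 -326.9   70. ]
scene tip [ 581.5 -246.4  100. ]
```

View pics/crop1.png

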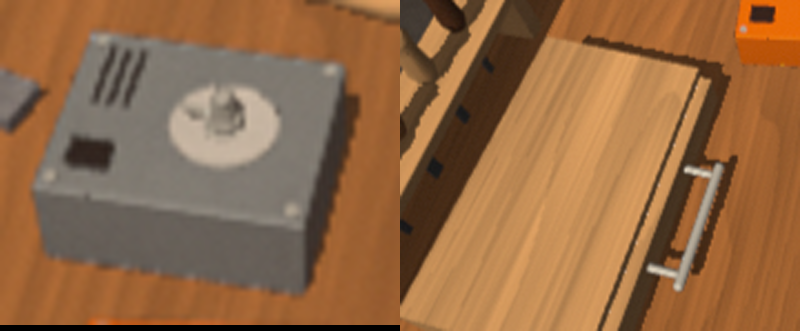

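The close crop confirms the grey box at side px (372,275). Its spindle is at about (383,258), with the lug pointing image-left, roughly world +x. The bar handle sits on the cabinet's front. Next I plan the approach for a wrist view of the spindle.

```bash
cat >> h.py <<'E'
def plan(goal,yaw,n=10,start=None):
    """equal world steps -> rows in tool axes (tool pointing down), last row corrects rounding"""
    o=bot.get_obs(); p=np.array(o['tool_pos']) if start is None else np.array(start[:3],float); y=o['tcp_rot'][2] if start is None else start[3]
    print('from',np.round(p,1),round(y,4))
    out=[]
    for i in range(n):
        R=Ro.from_euler('xyz',[np.pi,0,y]).as_matrix()
        d=np.round(R.T@((np.array(goal)-p)/(n-i))/80,3); s=round(-(yaw-y)/(n-i)/.1,3)
        out.append('{"xyz":[%g,%g,%g],"spin":%g}'%(*d,s)); p=p+R@d*80; y-=s*.1
    print(',\n'.join(out))
E
python3 - <<'E'
from h import *
e=bot.get_calibration('wrist');o=bot.get_obs()
R=Ro.from_euler('xyz',o['tcp_rot']).as_matrix()
print(R.T@(np.array(e['eye'])-o['tool_pos']), R.T@M(e))
plan([480,-240,230],0)
E
```

```text
[  67.94763247   -0.19546552 -158.0451604 ] [[ 3.46933313e-04 -9.67854949e-01 -2.51508800e-01]
 [ 9.99999837e-01  4.50020263e-04 -3.52357782e-04]
 [ 4.54215280e-04 -2.51508637e-01  9.67854947e-01]]
from [ 176.9 -494.   226.2] 0.3438
{"xyz":[0.464,-0.171,-0.005],"spin":0.344},
{"xyz":[0.457,-0.187,-0.005],"spin":0.344},
{"xyz":[0.451,-0.203,-0.005],"spin":0.344},
{"xyz":[0.444,-0.218,-0.005],"spin":0.344},
{"xyz":[0.436,-0.233,-0.005],"spin":0.344},
{"xyz":[0.427,-0.248,-0.004],"spin":0.344},
{"xyz":[0.419,-0.263,-0.005],"spin":0.344},
{"xyz":[0.409,-0.277,-0.004],"spin":0.343},
{"xyz":[0.4,-0.29,-0.005],"spin":0.344},
{"xyz":[0.39,-0.305,-0.004],"spin":0.343}
```

Request:
{"name": "jog_arm", "arguments": {
  "targets": [
    {"xyz": [0.5,-0.16,0],"spin": 0.344},
    {"xyz": [0.5,-0.18,0],"spin": 0.344},
    {"xyz": [0.49,-0.2,0],"spin": 0.344},
    {"xyz": [0.48,-0.21,0],"spin": 0.344},
    {"xyz": [0.47,-0.23,0],"spin": 0.344},
    {"xyz": [0.46,-0.25,0],"spin": 0.344},
    {"xyz": [0.46,-0.27,0],"spin": 0.344},
    {"xyz": [0.45,-0.28,0],"spin": 0.343},
    {"xyz": [0.44,-0.29,0],"spin": 0.344},
    {"xyz": [0.42,-0.3,0],"spin": 0.343}
  ],
  "gripper": 40
}}

```text
time: 1.4
tool_pos: [510.8, -235.5, 226.4]
tcp_rot: [-3.141, 0.001, -0.001]
contact_force: [0.0, -0.8, -0.3]
grip_width: 36.5
finger_force: 0.0
```

```bash
python3 - <<'E'
from h import *
w,e=snap('wrist','w1.png'); o=bot.get_obs(); print(o['tool_pos'],o['tcp_rot'],e)
cv2.imwrite('pics/w1b.png',cv2.resize(w,(800,600),interpolation=cv2.INTER_CUBIC))
plan([500,255,230],0)
E
```

```text
[ 513.9434817  -232.37511096  226.29356487] [-3.13952832e+00 -1.95828101e-03 -4.03487255e-05] {'vfov': 70.11722593115545, 'cx': 258.0051937054538, 'cy': 193.89193968914077, 'eye': array([ 578.71865935, -235.21446709,  384.45291761]), 'rotation': array([ 2.88670933e+00,  7.73184031e-04, -1.57144273e+00])}
from [ 513.9 -232.4  226.3] -0.0
{"xyz":[-0.017,-0.609,-0.005],"spin":-0},
{"xyz":[-0.018,-0.609,-0.005],"spin":-0},
{"xyz":[-0.017,-0.609,-0.005],"spin":-0},
{"xyz":[-0.018,-0.609,-0.004],"spin":-0},
{"xyz":[-0.017,-0.609,-0.005],"spin":-0},
{"xyz":[-0.018,-0.609,-0.004],"spin":-0},
{"xyz":[-0.017,-0.61,-0.005],"spin":-0},
{"xyz":[-0.018,-0.609,-0.004],"spin":-0},
{"xyz":[-0.017,-0.61,-0.005],"spin":-0},
{"xyz":[-0.018,-0.609,-0.004],"spin":-0}
```

View pics/w1b.png

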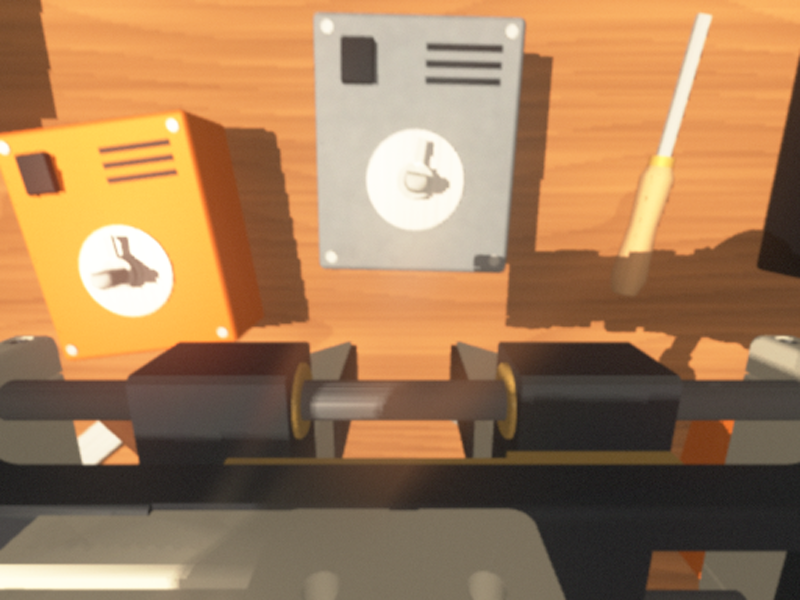

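The wrist view shows the grey box's spindle at about (416,179), in the middle of the white disc. The lug points up-right to (429,145), i.e. yaw about -0.4. The orange decoy is at left (120,260). Now to the drawer handle.

Request:
{"name": "jog_arm", "arguments": {
  "targets": [
    {"xyz": [0,-0.61,0],"spin": 0},
    {"xyz": [0,-0.61,0],"spin": 0},
    {"xyz": [0,-0.61,0],"spin": 0},
    {"xyz": [0,-0.61,0],"spin": 0},
    {"xyz": [0,-0.61,0],"spin": 0},
    {"xyz": [0,-0.61,0],"spin": 0},
    {"xyz": [0,-0.61,0],"spin": 0},
    {"xyz": [0,-0.61,0],"spin": 0},
    {"xyz": [0,-0.61,0],"spin": 0},
    {"xyz": [0,-0.61,0],"spin": 0}
  ]
}}

```text
time: 2.7
tool_pos: [509.6, 252.9, 226.4]
tcp_rot: [3.141, 0.0, 0.0]
contact_force: [1.1, 0.3, -0.5]
grip_width: 36.9
finger_force: 0.0
```

```bash
python3 - <<'E'
from h import *
e=dict(vfov=70.11722593115545,cx=258.005,cy=193.892,eye=[578.7187,-235.214,384.453],rotation=[2.8867,.00077,-1.57144])
for u,v,z in [(416,179,100),(415,179,70),(429,145,81),(315,13,70),(523,18,70),(505,270,70),(320,268,70)]: print(pix2plane(e,u/1.5625,v/1.5625,z))
w,e=snap('wrist','w2.png'); o=bot.get_obs(); print(o['tool_pos'],o['tcp_rot'],e)
cv2.imwrite('pics/w2b.png',cv2.resize(w,(800,600),interpolation=cv2.INTER_CUBIC))
E
```

```text
[ 586.5 -243.2  100. ]
[ 587.3 -243.4   70. ]
[ 608.9 -252.3   81. ]
[ 690.4 -178.1   70. ]
[ 687.4 -312.7   70. ]
[ 522.1 -310.8   70. ]
[ 523.7 -173.1   70. ]
[508.8951215  258.20443507 226.29045663] [-3.13825071e+00  3.99282107e-04  3.28322130e-03] {'vfov': 70.11722593115545, 'cx': 258.0051937054538, 'cy': 193.89193968914077, 'eye': array([577.4951469 , 253.24904075, 384.46531788]), 'rotation': array([ 2.88681431e+00,  2.93159622e-04, -1.57029971e+00])}
```

View pics/w2b.png

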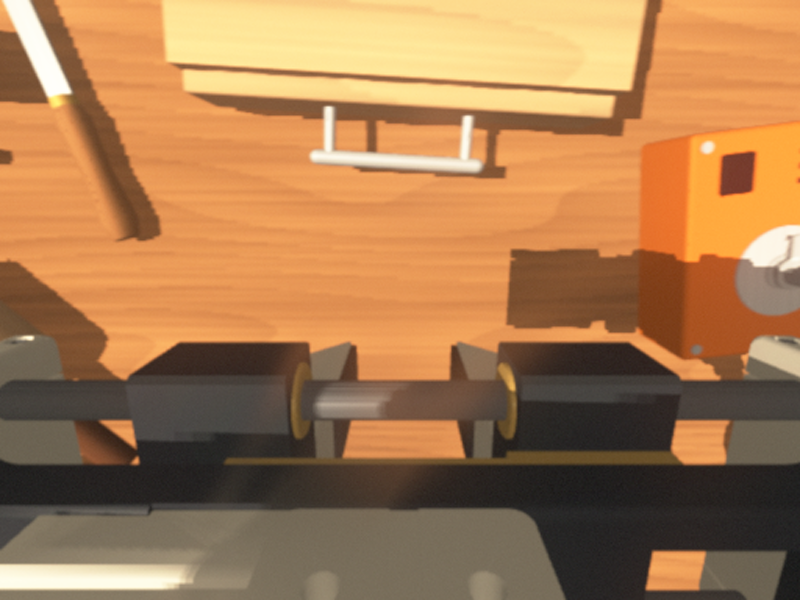

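The handle bar runs from px (313,156) to (481,166), and the drawer front's top edge from (185,93) to (615,117). The tool is still settling slightly.

```bash
python3 - <<'E'
from h import *
e=dict(vfov=70.11722593115545,cx=258.005,cy=193.892,eye=[577.495,253.249,384.465],rotation=[2.8868143,.00029,-1.5703])
f=lambda u,v,z:pix2plane(e,u/1.5625,v/1.5625,z)
a,b=f(313,156,44),f(481,166,44);print(a,b,(a+b)/2,np.linalg.norm(a-b),np.arctan2(*(-(a-b)[:2]*[1,1]))); 
for q in [(185,93,74),(615,117,74),(168,64,80),(630,91,80)]:print(f(*q))
m=(a+b)/2; yaw=-np.arctan2((a-b)[0],(a-b)[1]); print('yaw',yaw)
t=m+20*np.array([np.cos(yaw),np.sin(yaw),0]); print(t); plan([t[0],t[1],110],yaw)
E
```

```text
[603.5 321.4  44. ] [596.4 194.2  44. ] [599.95 257.8   44.  ] 127.39799841441778 -3.0858329039558887
[640.9 398.5  74. ]
[626.2 110.6  74. ]
[656.8 404.5  80. ]
[641.  105.5  80. ]
yaw -0.05575974963390454
[619.91891656 256.6853828   44.        ]
from [508.9 258.2 226.3] 0.0033
{"xyz":[0.139,0.002,0.145],"spin":0.059},
{"xyz":[0.139,0.002,0.145],"spin":0.059},
{"xyz":[0.139,0.001,0.145],"spin":0.059},
{"xyz":[0.139,-0,0.146],"spin":0.059},
{"xyz":[0.139,-0.001,0.145],"spin":0.059},
{"xyz":[0.139,-0.002,0.146],"spin":0.059},
{"xyz":[0.138,-0.003,0.145],"spin":0.059},
{"xyz":[0.139,-0.003,0.146],"spin":0.059},
{"xyz":[0.138,-0.004,0.145],"spin":0.059},
{"xyz":[0.139,-0.005,0.146],"spin":0.059}
```

Request:
{"name": "jog_arm", "arguments": {
  "targets": [
    {"xyz": [0.175,0,0.19],"spin": 0.07},
    {"xyz": [0.175,0,0.19],"spin": 0.07},
    {"xyz": [0.175,0,0.19],"spin": 0.07},
    {"xyz": [0.175,0,0.19],"spin": 0.07},
    {"xyz": [0.175,0,0.19],"spin": 0.07},
    {"xyz": [0.175,0,0.19],"spin": 0.07},
    {"xyz": [0.175,0,0.19],"spin": 0.07},
    {"xyz": [0.165,0,0.19],"spin": 0.07},
    {"xyz": [0,0,0.19],"spin": 0.03},
    {"xyz": [0,0,0],"spin": 0}
  ]
}}

```text
time: 4.0
tool_pos: [619.8, 248.5, 88.0]
tcp_rot: [3.14, 0.004, -0.059]
contact_force: [-0.4, 0.2, -0.3]
grip_width: 37.1
finger_force: 0.0
```

```bash
python3 - <<'E'
from h import *
w,e=snap('side','s3.png'); o=bot.get_obs(); print(o['tool_pos'],o['tcp_rot'])
x=w[215:384,100:310]
for p in [(600,258,49.5),(620,257,90)]: print(proj(e,p))
cv2.imwrite('pics/s3b.png',cv2.resize(x,None,fx=3.5,fy=3.5,interpolation=cv2.INTER_CUBIC))
E
```

```text
[620.30772217 248.81736006  89.22150308] [ 3.14101284e+00  1.56247024e-03 -5.86523255e-02]
[193.94943869 335.46571336]
[182.33919858 327.38709722]
```

View pics/s3b.png

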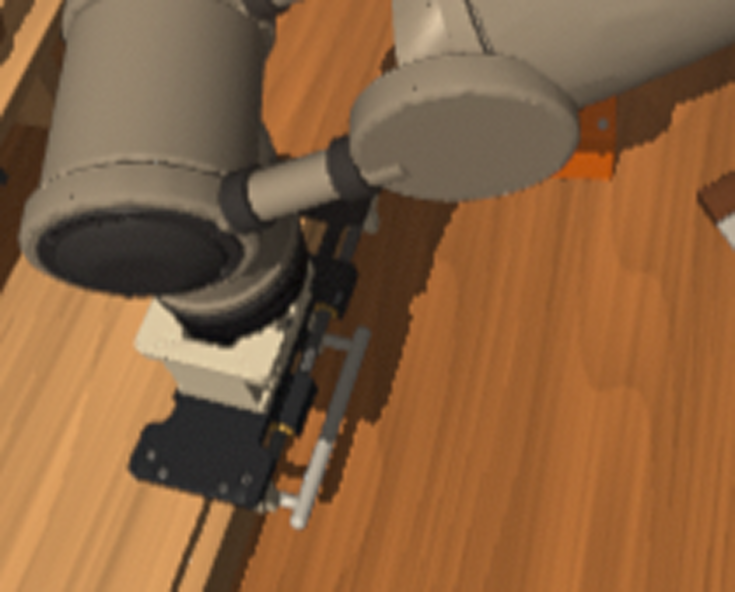

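The side view is mostly blocked by the wrist, but the bar sits just robot-side of the fingers, as planned. I shift +9 mm in y to centre between the posts, then descend behind the bar.

Request:
{"name": "jog_arm", "arguments": {
  "targets": [
    {"xyz": [0,-0.11,0],"spin": 0},
    {"xyz": [0,0,0.1],"spin": 0},
    {"xyz": [0,0,0.1],"spin": 0},
    {"xyz": [0,0,0.1],"spin": 0},
    {"xyz": [0,0,0.1],"spin": 0},
    {"xyz": [0,0,0.1],"spin": 0},
    {"xyz": [0,0,0.08],"spin": 0},
    {"xyz": [0,0,0.06],"spin": 0},
    {"xyz": [0,0,0],"spin": 0},
    {"xyz": [0,0,0],"spin": 0}
  ]
}}

```text
time: 5.3
tool_pos: [621.8, 257.6, 39.0]
tcp_rot: [-3.142, -0.001, -0.059]
contact_force: [-0.2, 0.2, -0.3]
grip_width: 36.6
finger_force: 0.0
```

Request:
{"name": "jog_arm", "arguments": {
  "targets": [
    {"xyz": [-0.08,0,0],"spin": 0},
    {"xyz": [-0.1,0,0],"spin": 0},
    {"xyz": [-0.2,0,0],"spin": 0},
    {"xyz": [-0.2,0,0],"spin": 0},
    {"xyz": [-0.2,0,0],"spin": 0},
    {"xyz": [-0.2,0,0],"spin": 0},
    {"xyz": [-0.2,0,0],"spin": 0},
    {"xyz": [-0.2,0,0],"spin": 0},
    {"xyz": [-0.2,0,0],"spin": 0},
    {"xyz": [-0.08,0,0],"spin": 0}
  ]
}}

```text
time: 6.55
tool_pos: [487.8, 265.4, 38.9]
tcp_rot: [3.141, 0.0, -0.058]
contact_force: [1.9, -0.8, -0.9]
grip_width: 36.7
finger_force: 0.4
```

Request:
{"name": "jog_arm", "arguments": {
  "targets": [
    {"xyz": [-0.04,0,0],"spin": 0},
    {"xyz": [-0.04,0,0],"spin": 0},
    {"xyz": [-0.03,0,0],"spin": 0},
    {"xyz": [-0.02,0,0],"spin": 0},
    {"xyz": [0,0,0],"spin": 0},
    {"xyz": [0,0,0],"spin": 0},
    {"xyz": [0,0,0],"spin": 0},
    {"xyz": [0,0,0],"spin": 0},
    {"xyz": [0,0,0],"spin": 0},
    {"xyz": [0,0,0],"spin": 0}
  ]
}}

```text
time: 7.8
tool_pos: [482.6, 265.9, 39.2]
tcp_rot: [-3.14, -0.008, -0.059]
contact_force: [11.4, -2.5, -5.4]
grip_width: 36.9
finger_force: 5.8
```

Contact force of 11 N shows the drawer is at its stop. I back off the bar by a few mm, rise, and look into the drawer.

Request:
{"name": "jog_arm", "arguments": {
  "targets": [
    {"xyz": [0.12,0,0],"spin": 0},
    {"xyz": [0,0,0],"spin": 0},
    {"xyz": [0,0,-0.25],"spin": 0},
    {"xyz": [0,0,-0.35],"spin": 0},
    {"xyz": [0,0,-0.4],"spin": 0},
    {"xyz": [0,0,-0.4],"spin": 0},
    {"xyz": [0,0,-0.4],"spin": 0},
    {"xyz": [0,0,-0.3],"spin": 0},
    {"xyz": [0,0,0],"spin": 0},
    {"xyz": [0,0,0],"spin": 0}
  ],
  "gripper": 40
}}

```text
time: 9.05
tool_pos: [487.3, 265.3, 205.5]
tcp_rot: [3.141, 0.002, -0.059]
contact_force: [0.6, -0.3, 0.2]
grip_width: 36.7
finger_force: 0.0
```

```bash
python3 - <<'E'
from h import *
w,e=snap('wrist','w4.png'); o=bot.get_obs(); print(o['tool_pos'],o['tcp_rot'],e)
cv2.imwrite('pics/w4b.png',cv2.resize(w,(800,600),interpolation=cv2.INTER_CUBIC))
E
```

```text
[487.29292063 265.22747282 205.21728943] [ 3.14046090e+00  2.62466095e-03 -5.89216627e-02] {'vfov': 70.11722593115545, 'cx': 258.0051937054538, 'cy': 193.89193968914077, 'eye': array([555.41439227, 261.76435213, 363.37760511]), 'rotation': array([ 2.88504431e+00, -2.22778098e-04, -1.62931071e+00])}
```

View pics/w4b.png

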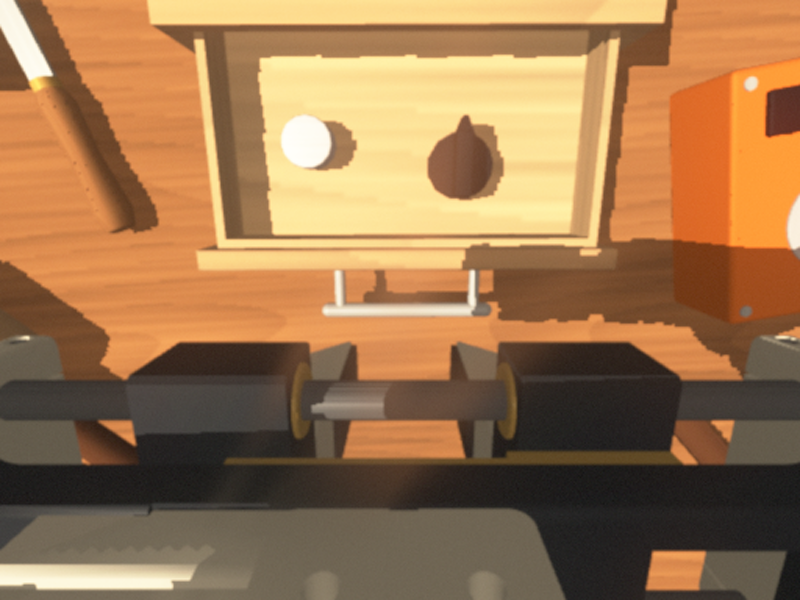

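The drawer is open. The knob is at px (460,166) with its nose up at (465,116), and the tin is at (306,141). I fit the knob pose to its silhouette, and make a crop of knob and spindle to check the angles.

```bash
cat > fit.py <<'E'
from h import *
from scipy.optimize import minimize
w=cv2.imread('pics/w4.png')
e=dict(vfov=70.11722593115545,cx=258.00519,cy=193.89194,eye=[555.414,261.764,363.378],rotation=[2.88504431,-.00022278,-1.62931071])
x0,y0,x1,y1=262,62,332,138; S=8
sub=cv2.resize(w[y0:y1,x0:x1],None,fx=S,fy=S,interpolation=cv2.INTER_CUBIC)
hsv=cv2.cvtColor(sub,cv2.COLOR_BGR2HSV); print(np.percentile(hsv[...,2],[1,5,10,15,20,25,30,50]))
m=(hsv[...,2]<115).astype(np.uint8)
def render(p):
    x,y,a=p; o=np.zeros(m.shape,np.uint8); c,s=np.cos(a),np.sin(a)
    L=lambda pts:[ [x+c*u-s*v,y+s*u+c*v,z] for u,v,z in pts]
    t=np.arange(12)*np.pi/6+np.pi/12; r=23.5/np.cos(np.pi/12)
    for pts in (L([(r*np.cos(k),r*np.sin(k),z) for k in t for z in(22,42)]),L([(u,v,z) for u,v in[(-21,-6),(-21,6),(21,6),(21,-6),(31,1),(31,-1)] for z in(42,62)])):
        q=np.array([proj(e,P) for P in pts]); q=((q-[x0,y0]+.5)*S-.5)
        cv2.fillConvexPoly(o,cv2.convexHull(np.round(q).astype(np.int32)),1)
    return o
iou=lambda p:-(render(p)&m).sum()/(render(p)|m).sum()
g=pix2plane(e,460/1.5625,166/1.5625,42); print(g)
best=min((minimize(iou,[g[0],g[1],a],method='Nelder-Mead',options=dict(initial_simplex=[[g[0],g[1],a],[g[0]+5,g[1],a],[g[0],g[1]+5,a],[g[0],g[1],a+.2]])) for a in(-.3,-.1,.1)),key=lambda r:r.fun)
print(best.x,best.fun)
cs,_=cv2.findContours(render(best.x),0,2); cv2.drawContours(sub,cs,-1,(0,255,0),1)
cs,_=cv2.findContours(m,0,2); cv2.drawContours(sub,cs,-1,(255,0,255),1)
w1=cv2.imread('pics/w1.png'); d=cv2.resize(w1[78:152,228:303],None,fx=5,fy=5,interpolation=cv2.INTER_CUBIC)
k=cv2.resize(sub,(400,int(400*sub.shape[0]/sub.shape[1]))); o=np.zeros((450,800,3),np.uint8); o[:k.shape[0],:400]=k[:450];o[:d.shape[0],400:400+d.shape[1]]=d
cv2.imwrite('pics/fit.png',o)
E
python3 fit.py
```

```text
[103. 110. 123. 130. 139. 146. 162. 252.]
[570.2 220.   42. ]
[571.86666667 236.66666667  -0.7       ] 0.0fit.py:17: RuntimeWarning: overflow encountered in scalar negative
  iou=lambda p:-(render(p)&m).sum()/(render(p)|m).sum()
```

View pics/fit.png

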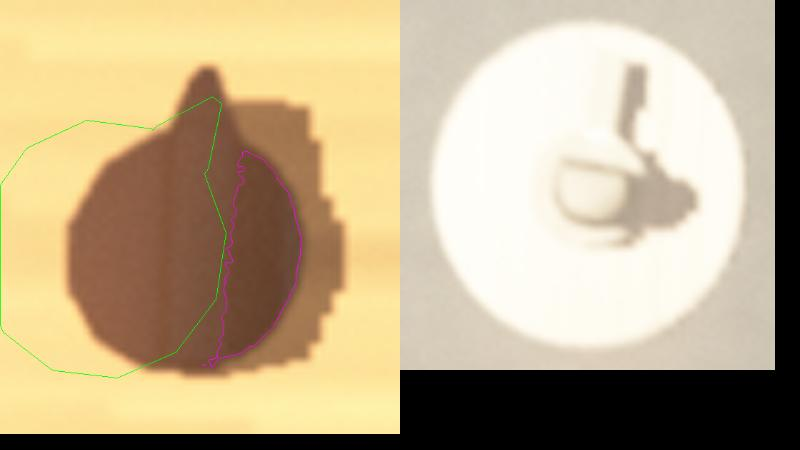

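The knob's nose points slightly clockwise of image-up. My threshold cut the knob in half, so I need to fix that. On the right of the crop, the spindle's flat and lug face up, tilted about 0.1–0.2 rad clockwise.

```bash
sed -i 's/^m=.*/print([sub[int(y*1.4),int(x*1.4)].tolist() for x,y in [(120,230),(200,250),(270,230),(322,230),(280,130),(205,85)]])\nm=(hsv[...,2]<T).astype(np.uint8)/; s/^iou=.*/iou=lambda p:-float((render(p)\&m).sum())\/float((render(p)|m).sum())/; s/^from h/import sys\nT=int(sys.argv[1])\nfrom h/' fit.py; for t in 150 155 160; do python3 fit.py $t; done
```

```text
[103. 110. 123. 130. 139. 146. 162. 252.]
[[70, 95, 143], [63, 85, 125], [47, 69, 106], [82, 119, 162], [79, 117, 161], [64, 86, 128]]
[570.2 220.   42. ]
[ 5.70413609e+02  2.19402192e+02 -3.93638414e-02] -0.8900445620658117
[103. 110. 123. 130. 139. 146. 162. 252.]
[[70, 95, 143], [63, 85, 125], [47, 69, 106], [82, 119, 162], [79, 117, 161], [64, 86, 128]]
[570.2 220.   42. ]
[5.70309538e+02 2.18054603e+02 5.92876106e-03] -0.9044929791198448
[103. 110. 123. 130. 139. 146. 162. 252.]
[[70, 95, 143], [63, 85, 125], [47, 69, 106], [82, 119, 162], [79, 117, 161], [64, 86, 128]]
[570.2 220.   42. ]
[5.70299922e+02 2.17911439e+02 6.19689042e-03] -0.912601085842287
```

```bash
sed -i 's/^m=.*/m=(sub[...,1]<T).astype(np.uint8)/; s/^print(\[sub.*//' fit.py; for t in 105 109; do python3 fit.py $t|tail -1; done
python3 - <<'E'
import cv2,numpy as np
w=cv2.imread('pics/w4.png')[62:138,262:332,1]
print('\n'.join(' '.join('%3d'%v for v in r[18:60:1]) for r in w[8:32:2]))
E
```

```text
[ 5.70063095e+02  2.18978323e+02 -3.87700015e-02] -0.8967327774314214
[ 5.70215071e+02  2.19125583e+02 -3.90998513e-02] -0.9099393691668369
235 234 234 234 235 234 234 235 234 235 235 235 235 235 235 235 235 235 236 234 235 234 234 235 235 234 235 236 236 235 235 236 236 236 236 235 236 236 237 235 235 236
229 230 231 228 230 230 229 230 230 229 229 229 230 230 230 229 227 227 226 226 229 229 231 230 229 231 231 230 230 230 231 231 230 230 230 230 229 230 230 229 229 230
224 225 223 224 225 225 225 224 224 224 224 223 224 224 221 202 155 110 101 121 181 221 224 225 224 225 225 226 225 226 225 225 225 225 226 224 224 224 225 226 224 225
226 226 226 226 225 226 226 225 225 225 225 224 224 220 181 116  91  86  87  91 130 192 223 224 226 225 226 226 225 226 226 225 225 226 226 225 226 226 226 226 226 225
226 227 226 226 227 226 227 227 226 226 226 226 223 191 128  92  87  86  85  86  96 152 206 221 223 223 223 223 224 224 223 222 225 226 227 227 226 227 227 227 226 226
227 228 227 227 226 226 227 226 226 227 227 226 194 133  93  89  86  88  86  86  85 104 122 130 132 131 130 132 131 129 
[... 355 characters left out ...]
 126 179 218 221 220 221 221
221 222 222 221 218 200 172 144 115  96  91  85  87  91  89  91  88  85  86  86  83  83  82  81  95 110 116 119 120 118 118 118 116 119 118 118 148 172 200 221 222 223
223 219 203 168 131 107  98  92  94  91  87  84  86  90  91  90  89  87  86  85  83  83  79  77  74  76  83  96 109 117 119 119 119 120 120 119 121 129 184 222 224 224
163 122 102  97  96  93  95  92  90  88  88  84  87  89  89  88  86  88  88  86  85  81  80  75  73  71  71  70  75  91 111 119 120 121 120 120 122 130 188 225 227 226
104  95  94  94  95  93  95  92  94  91  87  85  88  88  88  88  87  85  86  83  86  80  80  75  74  73  73  72  70  70  79 104 119 121 120 121 122 130 189 225 228 229
```

```bash
python3 - <<'E'
from h import *
plan([570.2,219,110],-.04,8)
E
```

```text
from [487.3 265.2 205.2] -0.0589
{"xyz":[0.134,0.064,0.149],"spin":-0.024},
{"xyz":[0.133,0.065,0.149],"spin":-0.024},
{"xyz":[0.133,0.065,0.149],"spin":-0.024},
{"xyz":[0.133,0.066,0.149],"spin":-0.023},
{"xyz":[0.133,0.066,0.149],"spin":-0.024},
{"xyz":[0.133,0.066,0.148],"spin":-0.023},
{"xyz":[0.133,0.066,0.149],"spin":-0.024},
{"xyz":[0.132,0.067,0.148],"spin":-0.023}
```

Request:
{"name": "jog_arm", "arguments": {
  "targets": [
    {"xyz": [0.133,0.065,0.15],"spin": -0.024},
    {"xyz": [0.133,0.065,0.15],"spin": -0.024},
    {"xyz": [0.133,0.065,0.15],"spin": -0.024},
    {"xyz": [0.133,0.066,0.15],"spin": -0.024},
    {"xyz": [0.133,0.066,0.15],"spin": -0.024},
    {"xyz": [0.133,0.066,0.15],"spin": -0.024},
    {"xyz": [0.133,0.066,0.15],"spin": -0.024},
    {"xyz": [0.133,0.066,0.15],"spin": -0.023},
    {"xyz": [0,0,0],"spin": 0},
    {"xyz": [0,0,0],"spin": 0}
  ]
}}

```text
time: 10.35
tool_pos: [571.1, 219.3, 110.9]
tcp_rot: [-3.142, -0.0, -0.04]
contact_force: [0.2, -0.6, 0.3]
grip_width: 36.8
finger_force: 0.0
```

```bash
python3 - <<'E'
from h import *
w,e=snap('wrist','w5.png'); o=bot.get_obs(); print(o['tool_pos'],o['tcp_rot'])
f=o['tool_pos']
print('tcp px',proj(e,f),'knob top px',proj(e,[570.2,219,62]))
cv2.imwrite('pics/w5b.png',cv2.resize(w[200:384,150:370],None,fx=3.2,fy=3.2,interpolation=cv2.INTER_CUBIC))
plan([570.2,219,45.5],-.04,7)
E
```

```text
[571.08888386 219.46241526 111.16479404] [-3.14136339e+00 -6.39125389e-04 -3.96405642e-02]
tcp px [258.45810293 235.67614559] knob top px [259.02926584 211.997566  ]
from [571.1 219.5 111.2] -0.0396
{"xyz":[-0.002,0.001,0.117],"spin":0.001},
{"xyz":[-0.001,0.001,0.117],"spin":0},
{"xyz":[-0.002,0.001,0.117],"spin":0.001},
{"xyz":[-0.001,0.001,0.117],"spin":0},
{"xyz":[-0.002,0.001,0.118],"spin":0.001},
{"xyz":[-0.001,0.001,0.117],"spin":0},
{"xyz":[-0.002,0,0.118],"spin":0.001}
```

```bash
sed -e "s#pics/w4.png#pics/w5.png#; s#pics/fit.png#pics/fit5.png#" -e "s/^e=.*/e=bot.get_calibration('wrist')/" -e "s/^x0,y0,x1,y1=.*/x0,y0,x1,y1=215,140,310,214; S=8/" -e "s/^g=.*/g=[570.2,219]/" fit.py > fit5.py; for t in 105 112; do python3 fit5.py $t|tail -2; done
python3 - <<'E'
import cv2
w=cv2.imread('pics/fit5.png'); s=cv2.imread('pics/w5.png')
a=cv2.resize(s[130:250,190:330],None,fx=5,fy=5,interpolation=cv2.INTER_CUBIC); cv2.imwrite('pics/w5c.png',a)
E
```

```text
[ 83. 110. 131. 137. 141. 146. 149. 251.]
[ 5.69180973e+02  2.19159973e+02 -3.26134581e-02] -0.9070802547564518
[ 83. 110. 131. 137. 141. 146. 149. 251.]
[ 5.69562239e+02  2.18934878e+02 -2.96031464e-02] -0.8300428872573963
```

View pics/w5c.png

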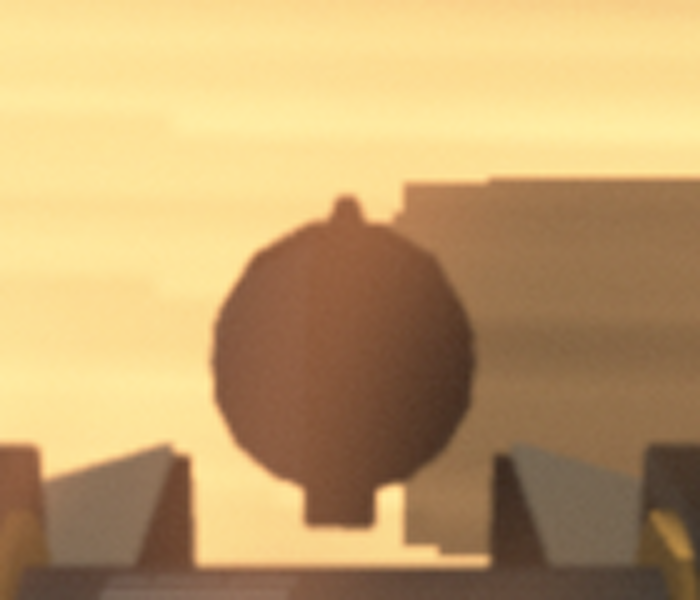

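The close view shows the knob centred between the fingers, with its nose at crop (345,197), skirt centre at x≈343 and bar rear end at (340,525).

```bash
python3 - <<'E'
from h import *
e=bot.get_calibration('wrist')
f=lambda u,v,z:pix2plane(e,190+u/5-.4,130+v/5-.4,z)
print('bar rear',f(340,526,62),'nose',f(345,196,62),f(345,196,50),'skirt top far',f(343,213,42),'sides',f(212,360,42),f(474,360,42))
E
```

```text
bar rear [550.7 221.1  62. ] nose [604.8 218.1  62. ] [602.9 218.2  50. ] skirt top far [598.7 218.7  42. ] sides [573.9 242.3  42. ] [572.1 197.1  42. ]
```

Request:
{"name": "jog_arm", "arguments": {
  "targets": [
    {"xyz": [0,0,0.16],"spin": 0.03},
    {"xyz": [0,0,0.16],"spin": 0.03},
    {"xyz": [0,0,0.16],"spin": 0},
    {"xyz": [0,0,0.14],"spin": 0},
    {"xyz": [0,0,0.1],"spin": 0},
    {"xyz": [0,0,0.06],"spin": 0},
    {"xyz": [0,0,0.04],"spin": 0},
    {"xyz": [0,0,0],"spin": 0},
    {"xyz": [0,0,0],"spin": 0},
    {"xyz": [0,0,0],"spin": 0}
  ]
}}

```text
time: 11.65
tool_pos: [571.2, 219.2, 45.4]
tcp_rot: [-3.142, -0.001, -0.046]
contact_force: [0.2, 1.2, -0.5]
grip_width: 36.5
finger_force: 0.0
```

Request:
{"name": "jog_arm", "arguments": {
  "targets": [
    {"xyz": [0,0,0],"spin": 0},
    {"xyz": [0,0,0],"spin": 0},
    {"xyz": [0,0,0],"spin": 0},
    {"xyz": [0,0,0],"spin": 0},
    {"xyz": [0,0,0],"spin": 0},
    {"xyz": [0,0,0],"spin": 0},
    {"xyz": [0,0,0],"spin": 0},
    {"xyz": [0,0,0],"spin": 0},
    {"xyz": [0,0,0],"spin": 0},
    {"xyz": [0,0,0],"spin": 0}
  ],
  "gripper": 0
}}

```text
time: 12.9
tool_pos: [571.1, 219.2, 45.1]
tcp_rot: [3.142, 0.0, -0.046]
contact_force: [-0.6, -0.6, 1.2]
grip_width: 11.6
finger_force: 30.0
```

Request:
{"name": "jog_arm", "arguments": {
  "targets": [
    {"xyz": [0,0,-0.1],"spin": 0},
    {"xyz": [0,0,-0.25],"spin": 0},
    {"xyz": [0,0,-0.35],"spin": 0},
    {"xyz": [0,0,-0.4],"spin": 0},
    {"xyz": [0,0,-0.4],"spin": 0},
    {"xyz": [0,0,-0.3],"spin": 0},
    {"xyz": [-0.1,0.2,-0.1],"spin": 0},
    {"xyz": [-0.1,0.4,0],"spin": 0},
    {"xyz": [-0.1,0.5,0],"spin": 0},
    {"xyz": [-0.1,0.5,0],"spin": 0}
  ]
}}

```text
time: 14.15
tool_pos: [531.5, 90.9, 196.3]
tcp_rot: [3.141, 0.002, -0.046]
contact_force: [-0.4, -1.1, -1.5]
grip_width: 11.6
finger_force: 30.0
```

```bash
python3 - <<'E'
from h import *
print(bot.get_obs()['finger_force'],bot.get_obs()['grip_width'])
plan([505,-243,190],-.1,8)
E
```

```text
29.979912042617798 11.612807742213555
from [531.5  90.9 196.3] -0.0458
{"xyz":[-0.017,0.523,0.01],"spin":0.068},
{"xyz":[-0.014,0.523,0.01],"spin":0.068},
{"xyz":[-0.01,0.523,0.01],"spin":0.068},
{"xyz":[-0.007,0.523,0.01],"spin":0.068},
{"xyz":[-0.003,0.524,0.01],"spin":0.068},
{"xyz":[0,0.524,0.01],"spin":0.067},
{"xyz":[0.004,0.523,0.009],"spin":0.068},
{"xyz":[0.007,0.523,0.01],"spin":0.067}
```

Request:
{"name": "jog_arm", "arguments": {
  "targets": [
    {"xyz": [-0.017,0.52,0.07],"spin": 0.07},
    {"xyz": [-0.014,0.52,0.07],"spin": 0.07},
    {"xyz": [-0.01,0.52,0.07],"spin": 0.07},
    {"xyz": [-0.007,0.52,0.07],"spin": 0.07},
    {"xyz": [-0.003,0.52,0.07],"spin": 0.07},
    {"xyz": [0,0.52,0.07],"spin": 0.07},
    {"xyz": [0.004,0.52,0.07],"spin": 0.06},
    {"xyz": [0.007,0.5,0.07],"spin": 0.06},
    {"xyz": [0,0,0],"spin": 0},
    {"xyz": [0,0,0],"spin": 0}
  ]
}}

```text
time: 15.4
tool_pos: [505.7, -237.0, 151.8]
tcp_rot: [-3.141, 0.001, -0.101]
contact_force: [-0.9, 0.5, -0.8]
grip_width: 11.8
finger_force: 30.0
```

```bash
python3 - <<'E'
from h import *
import json
w,e=snap('wrist','w6.png'); o=bot.get_obs(); print(o['tool_pos'],o['tcp_rot'],o['finger_force'])
json.dump({k:np.array(v).tolist() for k,v in e.items()},open('e6.json','w'))
c=proj(e,[586.5,-243.2,85]); print(c)
x0,y0=int(c[0])-37,int(c[1])-37; print(x0,y0)
s=w[y0:y0+74,x0:x0+74]
# contrast stretch on bright range
g=cv2.cvtColor(s,cv2.COLOR_BGR2GRAY); g=cv2.createCLAHE(6,(2,2)).apply(g)
cv2.imwrite('pics/w6c.png',cv2.resize(g,(592,592),interpolation=cv2.INTER_CUBIC))
E
```

```text
[ 506.13268339 -236.62091506  152.08551779] [-3.14096593e+00  9.21725108e-04 -9.96677266e-02] 29.97911900281906
[256.24854881 105.22548945]
219 68
```

View pics/w6c.png

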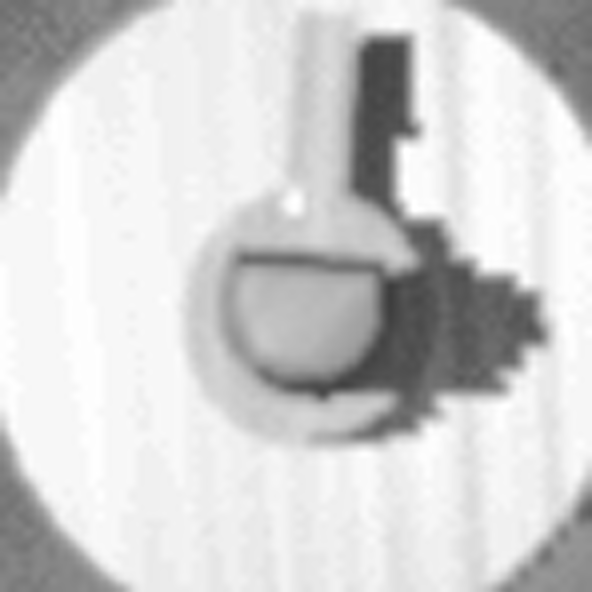

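The stretched crop shows the spindle clearly. The D-shaped top is centred at about (304,309), its flat runs from (245,258) to (382,268), and the lug centre line from (330,17) to (321,180).

```bash
python3 - <<'E'
from h import *
import json
e=json.load(open('e6.json'))
f=lambda u,v,z:pix2plane(e,219+(u+.5)/8-.5,68+(v+.5)/8-.5,z)
c=f(304,309,97.5); a,b=f(330,17,81),f(321.5,180,81); p,q=f(245,258,97.5),f(382,268,97.5)
print('tip',c,'lugend',a,b,np.arctan2(a[1]-b[1],a[0]-b[0]),'axis->lugend',np.linalg.norm((a-c)[:2]),np.arctan2(*(a-c)[1::-1]),'flat',np.arctan2(*(p-q)[1::-1])-np.pi/2)
# disc
d=[f(u,v,70) for u,v in [(20,160),(45,520),(560,540),(545,60)]]
print(np.array(d))
E
```

```text
tip [ 585.1 -243.4   97.5] lugend [ 612.5 -248.6   81. ] [ 597.8 -246.3   81. ] -0.1552042538528969 axis->lugend 27.889065957826528 -0.18755058960536938 flat -0.17421578644294766
[[ 604.  -215.8   70. ]
 [ 567.9 -213.6   70. ]
 [ 560.3 -268.3   70. ]
 [ 608.1 -270.2   70. ]]
```

```bash
python3 - <<'E'
from h import *
w=cv2.imread('pics/w6.png'); e=bot.get_calibration('wrist'); o=bot.get_obs(); t=np.array(o['tool_pos'])
R=Ro.from_euler('xyz',o['tcp_rot']).as_matrix()
for off in(-1,0,1):
  P=lambda x,y,z:np.round(proj(e,t+R@np.array([x+off,y,-z])),1)   # z up rel. TCP
  print(off,'nose top',P(31,0,16.8),'nose bot',P(31,0,-3.2),'skirt far low',P(23.5,0,-23.2),'up',P(23.5,0,-3.2),'left',P(0,-23.5,-3.2),'right',P(0,23.5,-3.2))
for c in (240,246,252,255,258,261,264,270,276): print(c,w[180:240:1,c,1].tolist())
E
```

```text
-1 nose top [258.9 195.8] nose bot [258.8 187.3] skirt far low [258.7 191.3] up [258.8 199.2] left [221.6 234.9] right [295.8 235. ]
0 nose top [258.9 194. ] nose bot [258.8 185.7] skirt far low [258.7 189.9] up [258.8 197.7] left [221.6 233.4] right [295.9 233.5]
1 nose top [258.9 192.2] nose bot [258.8 184.1] skirt far low [258.7 188.5] up [258.8 196.1] left [221.5 232. ] right [295.9 232. ]
240 [184, 176, 163, 149, 141, 145, 144, 140, 139, 141, 143, 144, 142, 143, 140, 139, 116, 84, 69, 66, 63, 62, 63, 61, 63, 63, 60, 60, 64, 61, 60, 59, 56, 57, 57, 58, 54, 57, 60, 80, 97, 103, 101, 102, 100, 103, 102, 99, 101, 101, 101, 100, 99, 100, 96, 101, 99, 100, 98, 98]
246 [181, 170, 154, 139, 145, 148, 144, 139, 140, 143, 142, 142, 138, 113, 82, 72, 73, 70, 71, 68, 66, 69, 68, 67, 65, 67, 65, 62, 65, 65, 63, 64, 61, 61, 58, 59, 57, 60, 60, 58, 58, 58, 54, 56, 55, 51, 56, 53, 52, 53, 51, 49, 51, 51, 48, 48, 49, 46, 46, 48]
252 [174, 164, 152, 140, 145, 145, 141, 143, 141, 143, 140, 118, 91, 77, 77, 74, 72, 74, 72, 70, 70, 69, 71, 68, 67, 68, 68, 65, 66, 64, 62, 62, 63, 59, 60, 59, 61, 59, 
[... 937 characters left out ...]
66, 69, 63, 65, 64, 64, 62, 64, 61, 60, 56, 57, 58, 54, 56, 54, 52, 53, 53, 51, 49, 50, 47, 45, 45, 48, 46, 45, 44, 45, 41, 42, 44, 40, 42, 42, 39, 40, 39, 36, 36, 40]
270 [105, 108, 131, 148, 146, 142, 141, 142, 141, 139, 141, 139, 129, 103, 77, 66, 63, 59, 62, 59, 60, 60, 60, 57, 55, 56, 55, 53, 54, 51, 53, 50, 48, 48, 48, 51, 47, 44, 47, 46, 45, 45, 47, 44, 41, 40, 42, 40, 39, 40, 34, 39, 38, 39, 39, 37, 38, 37, 33, 35]
276 [99, 113, 135, 145, 143, 140, 141, 140, 139, 139, 140, 140, 139, 138, 138, 135, 115, 77, 58, 51, 53, 52, 49, 49, 49, 50, 49, 49, 46, 49, 47, 43, 43, 43, 42, 42, 43, 42, 48, 79, 97, 101, 102, 103, 102, 99, 103, 100, 100, 99, 100, 101, 101, 100, 99, 97, 102, 99, 97, 100]
```

```bash
python3 - <<'E'
from h import *
plan([585.8,-243.3,131],-.172,8)
E
```

```text
from [ 506.1 -236.6  152.1] -0.0997
{"xyz":[0.125,-0.002,0.033],"spin":0.09},
{"xyz":[0.125,-0.003,0.033],"spin":0.09},
{"xyz":[0.125,-0.004,0.033],"spin":0.091},
{"xyz":[0.125,-0.005,0.033],"spin":0.09},
{"xyz":[0.125,-0.007,0.033],"spin":0.091},
{"xyz":[0.124,-0.008,0.033],"spin":0.09},
{"xyz":[0.125,-0.009,0.033],"spin":0.091},
{"xyz":[0.124,-0.01,0.033],"spin":0.09}
```

Request:
{"name": "jog_arm", "arguments": {
  "targets": [
    {"xyz": [0.125,-0.002,0.033],"spin": 0.09},
    {"xyz": [0.125,-0.003,0.033],"spin": 0.09},
    {"xyz": [0.125,-0.004,0.033],"spin": 0.091},
    {"xyz": [0.125,-0.005,0.033],"spin": 0.09},
    {"xyz": [0.125,-0.007,0.033],"spin": 0.091},
    {"xyz": [0.124,-0.008,0.033],"spin": 0.09},
    {"xyz": [0.125,-0.009,0.033],"spin": 0.091},
    {"xyz": [0.124,-0.01,0.033],"spin": 0.09},
    {"xyz": [0,0,0],"spin": 0},
    {"xyz": [0,0,0],"spin": 0}
  ]
}}

```text
time: 16.7
tool_pos: [586.3, -244.0, 131.1]
tcp_rot: [-3.142, 0.0, -0.172]
contact_force: [0.4, 0.5, -1.2]
grip_width: 11.8
finger_force: 30.0
```

```bash
python3 - <<'E'
from h import *
o=bot.get_obs();print(o['contact_force'],o['tcp_rot'])
plan([585.8,-243.3,119],-.172,5)
E
```

```text
[ 0.43138897  0.52138361 -1.17918098] [-3.14158339e+00  3.81799066e-04 -1.72132386e-01]
from [ 586.3 -244.   131.1] -0.1721
{"xyz":[-0.002,-0.002,0.03],"spin":-0},
{"xyz":[-0.001,-0.002,0.03],"spin":-0},
{"xyz":[-0.002,-0.001,0.031],"spin":-0},
{"xyz":[-0.001,-0.002,0.03],"spin":-0.001},
{"xyz":[-0.002,-0.001,0.031],"spin":-0}
```

Now I correct by about 0.6 mm and descend gently to just past the expected touch height, to TCP z about 117.

Request:
{"name": "jog_arm", "arguments": {
  "targets": [
    {"xyz": [-0.004,-0.005,0.03],"spin": 0},
    {"xyz": [-0.002,-0.004,0.03],"spin": 0},
    {"xyz": [0,0,0.03],"spin": 0},
    {"xyz": [0,0,0.02],"spin": 0},
    {"xyz": [0,0,0.02],"spin": 0},
    {"xyz": [0,0,0.02],"spin": 0},
    {"xyz": [0,0,0.02],"spin": 0},
    {"xyz": [0,0,0],"spin": 0},
    {"xyz": [0,0,0],"spin": 0},
    {"xyz": [0,0,0],"spin": 0}
  ]
}}

```text
time: 17.95
tool_pos: [586.1, -243.3, 117.7]
tcp_rot: [3.141, -0.0, -0.172]
contact_force: [-0.1, 0.2, -1.0]
grip_width: 11.5
finger_force: 30.0
```

There is no resistance 5 mm past the tip, so the bore is going on. I continue down.

Request:
{"name": "jog_arm", "arguments": {
  "targets": [
    {"xyz": [0,0,0.02],"spin": 0},
    {"xyz": [0,0,0.02],"spin": 0},
    {"xyz": [0,0,0.02],"spin": 0},
    {"xyz": [0,0,0.02],"spin": 0},
    {"xyz": [0,0,0.02],"spin": 0},
    {"xyz": [0,0,0.02],"spin": 0},
    {"xyz": [0,0,0],"spin": 0},
    {"xyz": [0,0,0],"spin": 0},
    {"xyz": [0,0,0],"spin": 0},
    {"xyz": [0,0,0],"spin": 0}
  ]
}}

```text
time: 19.2
tool_pos: [586.1, -243.3, 107.9]
tcp_rot: [3.141, 0.0, -0.172]
contact_force: [0.0, -0.7, -1.6]
grip_width: 11.7
finger_force: 30.0
```

Request:
{"name": "jog_arm", "arguments": {
  "targets": [
    {"xyz": [0,0,0.02],"spin": 0},
    {"xyz": [0,0,0.02],"spin": 0},
    {"xyz": [0,0,0.015],"spin": 0},
    {"xyz": [0,0,0.015],"spin": 0},
    {"xyz": [0,0,0],"spin": 0},
    {"xyz": [0,0,0],"spin": 0},
    {"xyz": [0,0,0],"spin": 0},
    {"xyz": [0,0,0],"spin": 0},
    {"xyz": [0,0,0],"spin": 0},
    {"xyz": [0,0,0],"spin": 0}
  ]
}}

```text
time: 20.45
tool_pos: [586.3, -243.4, 103.0]
tcp_rot: [3.141, -0.001, -0.172]
contact_force: [-1.3, -0.7, 5.0]
grip_width: 11.7
finger_force: 30.0
```

Force is about 6 N net, so the spindle is in roughly 3.3 mm. I press a little further.

Request:
{"name": "jog_arm", "arguments": {
  "targets": [
    {"xyz": [0,0,0.015],"spin": 0},
    {"xyz": [0,0,0.01],"spin": 0},
    {"xyz": [0,0,0],"spin": 0},
    {"xyz": [0,0,0],"spin": 0},
    {"xyz": [0,0,0],"spin": 0},
    {"xyz": [0,0,0],"spin": 0},
    {"xyz": [0,0,0],"spin": 0},
    {"xyz": [0,0,0],"spin": 0},
    {"xyz": [0,0,0],"spin": 0},
    {"xyz": [0,0,0],"spin": 0}
  ]
}}

```text
time: 21.7
tool_pos: [586.3, -243.4, 101.3]
tcp_rot: [3.141, -0.001, -0.172]
contact_force: [-2.1, 0.4, 6.6]
grip_width: 11.9
finger_force: 30.0
```

```bash
python3 - <<'E'
from h import *
w,e=snap('side','s9.png'); print(np.mean([bot.get_obs()['contact_force'] for _ in range(5)],0),bot.get_obs()['tool_pos'])
cv2.imwrite('pics/s9b.png',cv2.resize(w,(800,600),interpolation=cv2.INTER_CUBIC))
E
```

```text
[-2.2362288   0.28981365  8.02093418] [ 586.35983756 -243.39142813  101.32871231]
```

View pics/s9b.png

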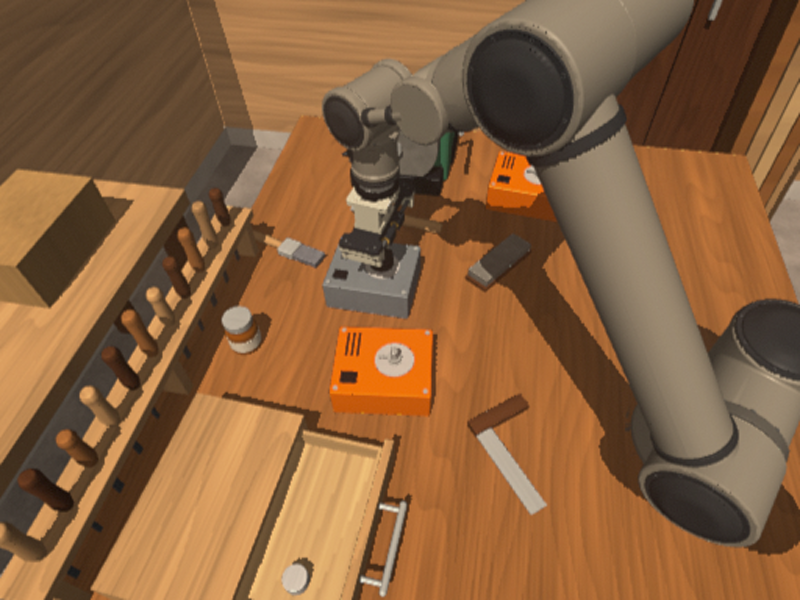

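The drawer is open (handle at px 390,545), and the knob is on the grey box's spindle at (380,265), gripped and pressed with about 8 N. Handing in.

```bash
python3 -c "
from plant import bot
print(bot.close_job())"
```

```text
the job is handed in; nothing more can be done
None
```

I handed the job in with the drawer left open at its stop and the knob home on the grey box's spindle, still gripped and pressed down with about 8 N; the hand-in gave no verdict.

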